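# Proof-pull the sprung test rod with the pull stirrup

### The arm

A 6-joint arm with a two-finger parallel gripper is mounted at the origin on a cart in front of the work surface, level with it; the furniture and walls round the work are solid. World frame = base frame: x ahead of the robot, y to its left, z up, the work surface at z = 0. Lengths are in m, angles in rad, forces in N, time in s.
With the tool pointing down it reaches from about 0.225 to 0.875 m from the base axis. Payload 3.4 kg.
Tool frame: the origin (TCP) lies at the very end of the fingers, on their centre line; the grasp point (between the pads) lies 19 mm behind it; z points along the fingers, y is the line along which they close (so a half turn about z gives the same grasp; the last joint's range is limited). The gripper opens to 85 mm and grips with 20 to 120 N. Pads are 22 mm wide; open, the fingers measure 114 mm over their backs; the gripper's body (76 mm by 85 mm) begins 54 mm behind the grasp point. The pads swing forward as they close: fully open they stand 13 mm farther back than shut.
Start: joints at [-1.255, 0.276, 1.505, -0, 1.361, -0.121], TCP at [0.243, -0.521, 0.231] pointing down, gripper open.
Joint ranges: [-2.89, 2.89], [-0.75, 2.08], [0.22, 2.7], [-1.18, 4.32], [0.11, 2.71], [-2.7, 2.7]. Speed limits (rad/s): [2.57, 2.57, 3.14, 3.14, 3.14, 3.14].

### API

Orientations are given as a unit quaternion [w, x, y, z].
In Python, from rig import manip gives the robot as it stands. The module is installed in compiled form; this text tells all that it offers.
- The arm moves only by the tool play_rows, never from a script. Its argument "motion" is a list of rows, each a list of 5 numbers: the shift along the tool's x, y, z in units of 40 mm (1.0 is 40 mm), then the turn about the tool's z in units of 10 degrees (1.0 is 10 degrees), then the finger opening in mm, from 0 to 85.4. A call has 1 to 5 rows; each row is the pose to reach, as a shift and turn from the pose commanded when the call began, along the tool's axes at that moment; what a row does not reach only later rows make up. A row lasts 1/8 s, in which the tool goes at most 62.5 mm and 10.7 degrees, less where a joint would pass 70% of its speed; a pose out of reach is approached as far as the arm can. A call with a gripper value outside its range is refused whole. The fingers move at their own pace and stop on an object; "newtons" is the grip in N (left out, the last holds). Time passes only in rows, so rows that repeat a pose let the fingers close. It gives the time, the measured TCP pose, the force, the opening and the grip force at its end, in the units of the state.
- manip.get_state(): the state, without advancing time (a new reading comes with each control period).
- manip.get_image(name): name is "side" or "top" or "wrist"; returns a dict with "img" (420x560x3 uint8, red, green, blue), "range_z" (420x560 float32, m along the optical axis (not along the pixel's ray), 0 where there is no reading), "fx", "fy", "cx", "cy" (pixels), "D" ([k1, k2, p1, p2, k3] as OpenCV has them; the pictures are not rectified), "R" (3x3) and "t" (3): a world point X has camera coordinates R X + t. Camera axes: x right, y down, z forward; pixel columns grow to the right and rows downward; lengths in m; the calibration is good to about 2 mm. A picture is of the moment at which its call begins.
- manip.sign_off(): hands the job in; it is judged then, once.
The state is a dict: "clock": time; "qpos": joint angles; "qd": joint speeds; "effort": joint torques, N m; "position": TCP position; "ee_rot": TCP orientation; "contact_force": force on the tool from outside, world axes, zero at the start; "moment": the same for the moment, N m; "width": finger opening in m; "gripper_force": force on a finger pad.
Only numpy, scipy, OpenCV 4.12 (cv2) and the standard library are available. Lean on these libraries where they do the work, as an engineer would, in place of code of your own. Each camera call takes 0.05 s, during which the arm holds its last target. There are 200 camera calls.

### The job

Lift the orange-handled pull stirrup off its two-prong hook, slip its fork under the head of the sprung rod in the blue tester, and with it draw the rod straight up until its red band has just come fully out of the tube, and no further. Finish while holding it there: keep gripping the stirrup, with the rod hanging from the stirrup alone and the red band just out. Leave the brass weight, the orange core plug and the label roll where they are.

Things in the scene. Friction and masses are not known exactly. Their poses are not given: they have to be found in the camera images.
- pull_stirrup: loose pull stirrup, 62 (x) x 36 (y) x 122 (z) mm, 0.12 to 0.24 kg; origin: centre of its underside, on the pull axis; z up to the handle. Bottom: 6 mm fork plate. Legs at each side, inner faces x = +-23 mm. Cross bar 62 x 16 x 12 mm, underside 60 mm above the origin: window over the fork 46 wide, 54 high. It hangs by the bar on hook_stand's two prongs, axes about parallel to the stand's
- stirrup_grip (a point): middle of the upright orange grip tab on top of the cross bar, 100 mm above the stirrup's origin; tab 36 mm wide in x, 14 mm thick in y, 72 to 122 mm above the origin: grip it from above across y. Axes as the stirrup's
- stirrup_seat (a point): point on the stirrup's axis at the fork plate's upper face, 6 mm above the origin: here the middle of the rod's neck belongs. The fork's slot is 18 mm wide in x, open to the stirrup's -y side (18 mm from here) and ends 9 mm past the axis at +y. Axes as the stirrup's
- hook_stand: fixed grey stand; origin on the worktop below the hanging stirrup. Post at y = +45 mm, 124 mm high; from it two 8 mm prongs at x = +-13 mm run to -y, upper side 120 mm high, tips at y = -20 mm turned up to 128 mm. They pass through the stirrup's window: lift it by 15 to 40 mm to clear the tips, then off along -y by 50 mm or more. It hangs with its origin 60 mm high, slot open to -y
- pull_tester: fixed spring tester: aluminium foot 90 x 90 x 12 mm, upright blue tube with a 40 mm wide collar, its mouth 110 mm above the worktop. Origin on the worktop on the tube's axis; z up
- tube_mouth (a point): centre of the tube's mouth, 110 mm above the worktop
- rod_head (a point): on the rod's axis at the underside of its dark head, moves with the rod. Head 32 mm across, 18 mm thick above this point; bare neck 9 mm thick below it. With the rod home it is 30 mm above the tube's mouth, the neck free all round between
- test_rod (a joint): how far the rod is pulled up out of the tube, m: 0 = home, stop at 0.085. The red band (12 mm tall) starts to show at 0.048 and is fully out, lower edge level with the mouth, at 0.060. A spring pulls the rod home: about 5 N at the start, 10 N at the band, weight included
- brass_weight: loose brass weight with a knob, 45 mm across, 53 mm tall; origin at the centre of its underside; leave it alone
- core_plug: loose orange plastic core plug, 68 mm across, 28 mm tall; origin at the centre of its underside; leave it alone
- label_roll: loose white label roll, 60 mm across, 34 mm tall; origin at the centre of its underside; leave it alone

How it is judged:
On the way, in this order (a step that is already met when the one before it is completed fails the run):
1. the stirrup is lifted off its hook in the gripper, the rod still home (contact force between the fingers and pull_stirrup above 1 N and contact force between pull_stirrup and hook_stand below 0.2 N and horizontal distance between pull_stirrup and hook_stand above 0.045 m and value of joint test_rod below 0.01 m), for 0.2 s.
2. the stirrup's fork is round the rod's neck, under its head (horizontal distance between stirrup_seat and rod_head below 0.012 m and z of stirrup_seat in the frame of rod_head between -0.03 and 0.004 m), for 0.1 s.
At the end, for the whole second after the job is handed in: The gripper holds the stirrup (over 1 N), its fork is centred within 12 mm on the rod's axis and carries the rod (over 4 N); the rod is drawn out by 56 to 74 mm (red band fully out at 60 mm); the stirrup does not touch the hook stand and neither fingers nor arm touch the tester (contact force between the fingers and pull_stirrup above 1 N and contact force between pull_stirrup and hook_stand below 0.2 N and horizontal distance between stirrup_seat and rod_head below 0.012 m and value of joint test_rod between 0.056 and 0.074 m and contact force between pull_stirrup and pull_tester above 4 N and contact force between each of the arm, the fingers and pull_tester below 0.5 N); the arm keeps its last pose, push and grip.
It fails at once if brass weight moved by more than 30 mm (distance of brass_weight from where it was at the start of the episode above 0.03 m).
It fails at once if core plug moved by more than 30 mm (distance of core_plug from where it was at the start of the episode above 0.03 m).
It fails at once if label roll moved by more than 30 mm (distance of label_roll from where it was at the start of the episode above 0.03 m).
It also fails if it takes over 50 s, if anything falls off the work surface, if the arm or the gripper's body presses on something with over 40 N, if the wrist force passes 120 N, or if a joint passes its speed limit or range.

## Working session

There is one attempt and no reset: what is moved stays moved. The work goes in short steps, Python scripts to look and compute and a tool call to move; the robot and the scene stay as the last step left them, time stands still between calls to the robot, and variables do not carry over. Pictures are saved under pics/ and viewed, at most 10 in all, crops included, and the job is handed in when it is done.

Besides the shell and the picture viewer there is one more tool, called after "Call:" as name(argument=value, ...) on one line, values as JSON. play_rows: Moves the arm, as the interface text tells. Its arguments: {"type":"object","properties":{"motion":{"type":"array","items":{"type":"array","items":{"type":"number"}}},"newtons":{"type":"number"}},"required":["motion"]}

```bash
mkdir -p pics
cat > h.py <<'E'
import numpy as np, cv2
from rig import manip
def grab(n):
    d=manip.get_image(n); d['R']=np.array(d['R']); d['t']=np.array(d['t'])
    d['K']=np.array([[d['fx'],0,d['cx']],[0,d['fy'],d['cy']],[0,0,1.]]); d['D']=np.array(d['D'],float); return d
def save(d,f): cv2.imwrite('pics/'+f,cv2.cvtColor(d['img'],cv2.COLOR_RGB2BGR))
def cloud(d):
    h,w=d['range_z'].shape
    u,v=np.meshgrid(np.arange(w),np.arange(h))
    p=cv2.undistortPoints(np.stack([u,v],-1).reshape(-1,1,2).astype(float),d['K'],d['D']).reshape(h,w,2)
    z=d['range_z'][...,None]
    return (np.concatenate([p*z,z],-1)-d['t'])@d['R']
def proj(d,X):
    return cv2.projectPoints(np.array(X,float).reshape(-1,3),cv2.Rodrigues(d['R'])[0],d['t'],d['K'],d['D'])[0].reshape(-1,2)
E
python3 - <<'E'
from h import *
for n in('side','top'):
    d=grab(n);save(d,n+'0.png');print(n,-d['R'].T@d['t'],d['R'][2])
    np.savez(n+'0.npz',**d)
s=manip.get_state();print(s['position'],s['ee_rot'],s['clock'],s['width'],s['contact_force'])
E
```

```text
side [ 0.58103234 -1.22795733  0.80917174] [ 0.02576435  0.86561956 -0.50003898]
top [ 0.54123225 -0.03739072  1.08439899] [ 0.06610703  0.01184553 -0.99774222]
[ 0.24306401 -0.5205741   0.23051189] [-8.30400781e-04  9.76252499e-01  2.16634159e-01 -9.29337156e-05] 0.1 0.08566455440066778 [ 0.04849346  0.215669   -0.38008838]
```

View pics/side0.png

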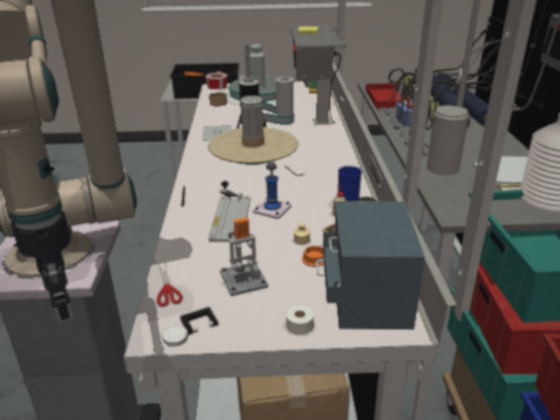

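View pics/top0.png

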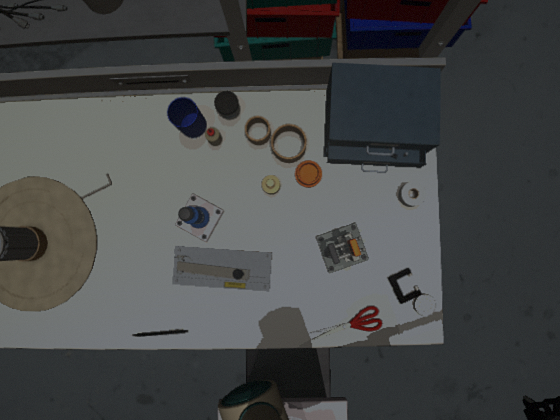

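The side view shows the stirrup's orange tab at about (241,228) with its stand below, and the blue tester at (272,190). In the top view the tab is at about (353,245) and the tester's head at about (186,214). Brass weight is at (271,184), plug at (308,173) and roll at (410,193). I'll measure these next.

Run:
```python
from h import *
for n,bx in(('top',(300,200,390,290)),('side',(205,205,290,300))):
    d=dict(np.load(n+'0.npz'));P=cloud(d);hsv=cv2.cvtColor(d['img'],cv2.COLOR_RGB2HSV)
    u0,v0,u1,v1=bx
    m=np.zeros(P.shape[:2],bool);m[v0:v1,u0:u1]=1
    o=m&(hsv[...,0]<18)&(hsv[...,1]>150)&(hsv[...,2]>60)
    q=P[o];print(n,'tab',len(q),q.mean(0),np.percentile(q,[2,50,98],axis=0))
    r=cv2.minAreaRect(np.argwhere(o)[:,::-1].astype(np.float32));print(r)
    if n=='top':
        t=q[q[:,2]>.15]; print('tabtop',cv2.minAreaRect((t[:,:2]*1000).astype(np.float32)))
        b=P[m&(P[...,2]>.004)&(P[...,2]<.03)];print('base',cv2.minAreaRect((b[:,:2]*1000).astype(np.float32)),np.median(b[:,2]))
    for lo,hi in((.03,.1),(.1,.128),(.128,.16),(.16,.2)):
        b=P[m&(P[...,2]>lo)&(P[...,2]<hi)]
        if len(b)>5:print(lo,hi,len(b),cv2.minAreaRect((b[:,:2]*1000).astype(np.float32)))
    c=d['img'][v0:v1,u0:u1];
    cv2.imwrite(f'pics/{n}c.png',cv2.resize(c[...,::-1],None,fx=6,fy=6,interpolation=cv2.INTER_CUBIC))
d=dict(np.load('top0.npz'));P=cloud(d)
q=P[185:245,165:230]
b=q[(q[...,2]>.125)];print('head',len(b),np.median(b[:,2]),cv2.minAreaRect((b[:,:2]*1000).astype(np.float32)))
b=q[(q[...,2]>.005)&(q[...,2]<.02)];print('foot',cv2.minAreaRect((b[:,:2]*1000).astype(np.float32)))
b=q[(q[...,2]>.10)&(q[...,2]<.118)];print('collar',cv2.minAreaRect((b[:,:2]*1000).astype(np.float32)))
for n,(v,u) in dict(brass=(184,271),plug=(173,308),roll=(193,402)).items():print(n,P[v,u])
a=cv2.imread('pics/topc.png');b=cv2.imread('pics/sidec.png');h=min(a.shape[0],b.shape[0])
c=np.hstack([cv2.resize(a,(400,400)),cv2.resize(b,(400,447))[:400]]);cv2.imwrite('pics/both.png',c)
```

```text
top tab 51 [ 0.52582211 -0.16258151  0.18086931] [[ 0.51078066 -0.1730421   0.17833521]
 [ 0.52531611 -0.16158821  0.18072716]
 [ 0.54370024 -0.1529344   0.18449902]]
((354.8219299316406, 247.1917724609375), (16.853925704956055, 6.320221900939941), 69.44395446777344)
tabtop ((527.0322875976562, -162.70901489257812), (34.52214431762695, 12.876252174377441), 18.965110778808594)
base ((533.6744384765625, -163.4365234375), (216.82553100585938, 218.16217041015625), 87.49552917480469) 0.011553180658064446
0.03 0.1 133 ((522.0595703125, -147.1482696533203), (62.31784439086914, 66.8200454711914), 17.099140167236328)
0.1 0.128 289 ((523.74609375, -151.90774536132812), (60.78700637817383, 77.21924591064453), 19.409286499023438)
0.128 0.16 120 ((528.937255859375, -161.40890502929688), (55.97886276245117, 52.53310775756836), 62.1098518371582)
0.16 0.2 138 ((526.8514404296875, -162.39556884765625), (35.98260498046875, 14.317757606506348), 18.528051376342773)
side tab 235 [ 0.52618481 -0.17836575  0.16680593] [[ 0.51158812 -0.17648864  0.13816594]
 [ 0.52582957 -0.16975215  0.16174372]
 [ 0.540014
[... 290 characters left out ...]
8496094)
0.128 0.16 233 ((529.0161743164062, -172.5551300048828), (61.87379455566406, 34.69108963012695), 19.51433753967285)
0.16 0.2 164 ((526.5311279296875, -165.028564453125), (35.9434928894043, 17.601696014404297), 19.5417537689209)
head 189 0.15502138961389 ((582.5758056640625, 84.84185028076172), (256.322998046875, 29.981433868408203), 77.9839859008789)
foot ((612.6184692382812, 200.12527465820312), (119.54525756835938, 148.04290771484375), 70.55760955810547)
collar ((604.70703125, 189.18028259277344), (28.169506072998047, 39.21608352661133), 75.91752624511719)
brass [0.67799538 0.0132631  0.05396113]
plug [ 0.70941546 -0.07645477  0.00802261]
roll [ 0.6519108  -0.30064558  0.03542212]
```

View pics/both.png

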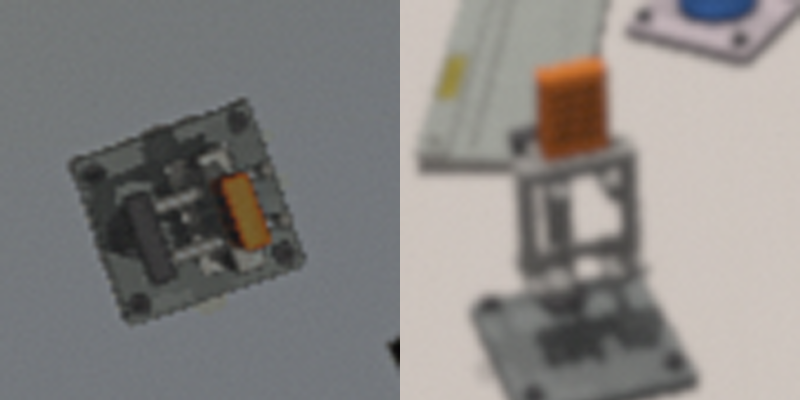

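The crops show the hook post on the stirrup's +y side (left in the top view) with the slot facing away from it. The stirrup's axes are turned about 19° from the world's, and its origin is near (0.527,-0.162). I'll locate the rod head precisely and work out the move.

```bash
cat >> h.py <<'E'
from scipy.spatial.transform import Rotation as Ro
def go(target,head=None,s=None):
    s=s or manip.get_state();w,x,y,z=s['ee_rot'];R=Ro.from_quat([x,y,z,w]).as_matrix()
    d=R.T@(np.array(target)-s['position'])/.04
    h=np.degrees(np.arctan2(R[1,0],R[0,0]))
    print('pos',np.round(s['position'],4),'head',round(h,2),'tilt',np.round(R[:2,2],4),'units',np.round(d,3),'turn',None if head is None else round((h-head)/10,3),
     'F',np.round(s['contact_force'],1),'w',round(s['width'],4),'g',round(s['gripper_force'],1),'t',round(s['clock'],2))
E
python3 - <<'E'
from h import *
for n,(u0,v0,u1,v1) in(('top',(165,185,230,245)),('side',(255,165,295,220))):
    d=dict(np.load(n+'0.npz'));P=cloud(d);q=P[v0:v1,u0:u1];im=cv2.cvtColor(d['img'],cv2.COLOR_RGB2HSV)[v0:v1,u0:u1]
    for lo,hi in((.006,.02),(.10,.118),(.138,.17)):
        m=(q[...,2]>lo)&(q[...,2]<hi)&(abs(q[...,0]-.605)<.075)&(abs(q[...,1]-.19)<.075)
        b=q[m]
        if len(b)>8: print(n,lo,len(b),np.median(b,axis=0),np.percentile(b,[4,96],axis=0).mean(0),cv2.minAreaRect((b[:,:2]*1000).astype(np.float32)))
go([.527,-.1625,.27],19)
E
```

```text
top 0.006 850 [0.59798504 0.18407458 0.01168396] [0.60499665 0.19418245 0.01300168] ((603.7483520507812, 190.5743865966797), (99.60047149658203, 90.26024627685547), 60.24880599975586)
top 0.1 114 [0.60140844 0.18456967 0.10948083] [0.60515935 0.18868716 0.10898459] ((604.70703125, 189.18028259277344), (28.169506072998047, 39.21608352661133), 75.91752624511719)
top 0.138 179 [0.60514527 0.1925011  0.15479178] [0.60515886 0.19347718 0.15175732] ((606.0120849609375, 194.45281982421875), (31.832313537597656, 28.326251983642578), 89.0412368774414)
side 0.006 344 [0.60908874 0.17594039 0.01226481] [0.60665365 0.18700459 0.0122718 ] ((603.7618408203125, 202.83981323242188), (111.21155548095703, 104.25578308105469), 59.729244232177734)
side 0.1 95 [0.60375911 0.18683633 0.10953823] [0.60511387 0.19151773 0.10735211] ((605.0481567382812, 192.15032958984375), (37.96070861816406, 38.81180953979492), 87.23865509033203)
side 0.138 51 [0.60449223 0.18519318 0.14843302] [0.60456847 0.18605626 0.14738339] ((603.0679931640625, 183.97862243652344), (22.797821044921875, 30.5908203125), 79.6242904663086)
pos [ 0.2431 -0.5206  0.2305] head 25.02 tilt [-0.0005  0.0016] units [10.219 -5.111 -0.977] turn 0.602 F [ 0.   0.2 -0.4] w 0.0857 g 0.0 t 0.1
```

Call:
play_rows(motion=[[1.2,-0.6,-1,0.6,60],[2.5,-1.2,-1,0.6,60],[3.8,-1.9,-1,0.6,60],[5.1,-2.5,-1,0.6,60],[6.4,-3.2,-1,0.6,60]])

```text
clock: 0.72
position: [0.422, -0.2953, 0.271]
ee_rot: [-0.0, 0.986, 0.165, -0.0]
contact_force: [0.7, -0.0, -0.4]
width: 0.0598
gripper_force: 0.0
```

Call:
play_rows(motion=[[1.2,-0.6,0,0,60],[2.4,-1.2,0,0,60],[3.4,-1.6,0,0,60],[3.6,-1.6,0,0,60],[3.6,-1.6,0,0,60]])

```text
clock: 1.35
position: [0.5362, -0.1894, 0.2707]
ee_rot: [-0.0, 0.986, 0.166, -0.001]
contact_force: [-0.1, 0.2, 0.2]
width: 0.0601
gripper_force: 0.0
```

Run:
```python
from h import *
d=grab('wrist');save(d,'w1.png');go([.527,-.1625,.143],19)
P=cloud(d);hsv=cv2.cvtColor(d['img'],cv2.COLOR_RGB2HSV)
o=(hsv[...,0]<18)&(hsv[...,1]>150)&(hsv[...,2]>60)&(P[...,2]>.17)&(P[...,2]<.2)
q=P[o];print(len(q),np.percentile(q,[1,50,99],axis=0),cv2.minAreaRect((q[:,:2]*1000).astype(np.float32)))
```

```text
pos [ 0.5356 -0.1898  0.2709] head 19.01 tilt [-0.0015 -0.0003] units [ 0.024 -0.716  3.197] turn 0.001 F [ 0.1  0.2 -0.1] w 0.0598 g 0.0 t 1.4
1088 [[ 0.51084465 -0.17305876  0.17118053]
 [ 0.53027467 -0.16266393  0.18067837]
 [ 0.54506873 -0.15304269  0.18244417]] ((527.6162109375, -163.0179901123047), (35.2199821472168, 13.498419761657715), 18.77260398864746)
```

View pics/w1.png

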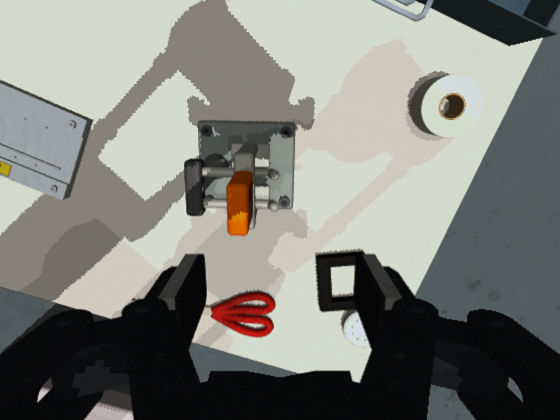

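The wrist view shows the tab at about (239,203), aligned with the fingers' axes. It measures (0.5276,-0.163) at 18.8°. Descending to grasp it.

Call:
play_rows(motion=[[0.03,-0.7,0.5,0,60],[0.03,-0.7,1.7,0,60],[0.03,-0.7,2.7,0,60],[0.03,-0.7,3.18,0,60],[0.03,-0.7,3.18,0,60]], newtons=60)

```text
clock: 2.02
position: [0.5262, -0.1631, 0.1427]
ee_rot: [-0.001, 0.986, 0.164, -0.002]
contact_force: [-0.6, -0.3, 0.6]
width: 0.0603
gripper_force: 0.0
```

Call:
play_rows(motion=[[0,0,0,0,25],[0,0,0,0,5],[0,0,0,0,5],[0,0,0,0,5],[0,0,0,0,5]], newtons=60)

```text
clock: 2.65
position: [0.5289, -0.1628, 0.1453]
ee_rot: [0.001, 0.986, 0.165, 0.001]
contact_force: [-0.3, -0.1, 6.4]
width: 0.0135
gripper_force: 58.7
```

Run:
```python
from h import *
go([.5276,-.163,.143],18.8)
```

```text
pos [ 0.5289 -0.1628  0.1453] head 19.05 tilt [ 0.0019 -0.0014] units [-0.033 -0.007  0.059] turn 0.025 F [-0.3 -0.1  6.4] w 0.0135 g 58.7 t 2.65
```

Call:
play_rows(motion=[[0,0,-0.1,0,5],[0,0,-0.3,0,5],[0,0,-0.5,0,5],[0,0,-0.68,0,5],[0,0,-0.68,0,5]], newtons=90)

```text
clock: 3.28
position: [0.5288, -0.1626, 0.1721]
ee_rot: [0.0, 0.986, 0.165, 0.001]
contact_force: [-0.7, -0.5, -2.4]
width: 0.0127
gripper_force: 87.5
```

Call:
play_rows(motion=[[0,0.4,0,0,5],[0,0.9,0,0,5],[0,1.5,0,0,5],[0,2.1,0,0,5],[0,2.1,0,0,5]])

```text
clock: 3.9
position: [0.5566, -0.2448, 0.1708]
ee_rot: [0.0, 0.986, 0.164, 0.0]
contact_force: [0.0, 0.8, -1.5]
width: 0.0133
gripper_force: 87.8
```

Call:
play_rows(motion=[[0,0,0,0,5],[0,0,0,0,5],[0,0,-0.9,0,5],[0,0,-2.0,0,5],[0,0,-2.8,0,5]])

```text
clock: 4.53
position: [0.5559, -0.2412, 0.2856]
ee_rot: [0.001, 0.986, 0.166, 0.001]
contact_force: [0.2, 0.1, -2.4]
width: 0.0129
gripper_force: 87.9
```

Run:
```python
from h import *
d=grab('side');save(d,'s2.png')
P=cloud(d);hsv=cv2.cvtColor(d['img'],cv2.COLOR_RGB2HSV)
go([.605,.191,.3],19)
c=proj(d,manip.get_state()['position'])[0].astype(int);u,v=c
crop=d['img'][v-90:v+90,u-110:u+110]
cv2.imwrite('pics/s2c.png',cv2.resize(crop[...,::-1],None,fx=3,fy=3,interpolation=cv2.INTER_CUBIC))
```

```text
pos [ 0.5576 -0.2421  0.2901] head 19.09 tilt [ 0.0087 -0.0049] units [ 4.663 -9.843 -0.29 ] turn 0.009 F [ 1.5 -0.3  2.1] w 0.013 g 88.3 t 4.58
```

View pics/s2c.png

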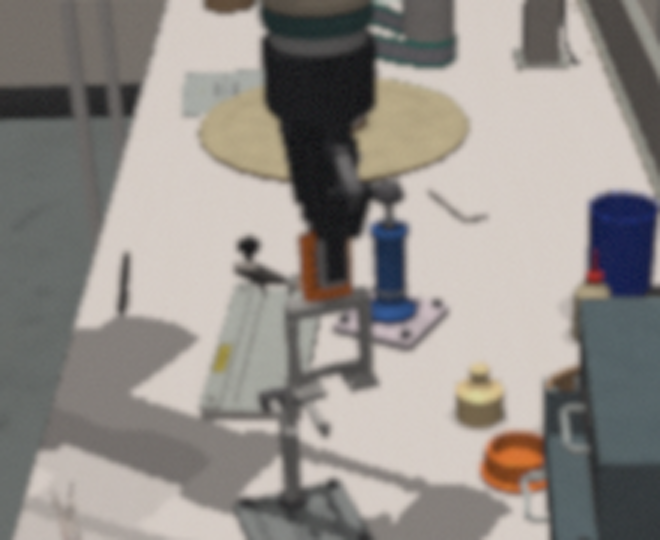

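The crop shows the stirrup held by its tab and clear of the stand, window upright. Next I carry it over to the far (+y) side of the tester, keeping it above the head.

Call:
play_rows(motion=[[0.25,-0.6,0,0,5],[0.7,-1.7,0,0,5],[1.15,-2.8,0,0,5],[1.6,-3.9,0,0,5],[2.05,-5.0,0,0,5]])

```text
clock: 5.2
position: [0.5673, -0.0239, 0.2825]
ee_rot: [-0.0, 0.986, 0.166, -0.0]
contact_force: [1.6, 0.4, -1.4]
width: 0.0131
gripper_force: 88.1
```

Call:
play_rows(motion=[[0.45,-1.1,0,0,5],[0.9,-2.2,0,0,5],[1.4,-3.3,0,0,5],[1.9,-4.4,0,0,5],[2.3,-5.4,0,0,5]])

```text
clock: 5.82
position: [0.5838, 0.2103, 0.2824]
ee_rot: [-0.0, 0.986, 0.166, -0.0]
contact_force: [-0.2, 0.7, -1.5]
width: 0.0129
gripper_force: 88.0
```

Call:
play_rows(motion=[[0.15,-0.5,0,0,5],[0.3,-0.9,0,0,5],[0.3,-0.9,0,0,5],[0.3,-0.9,0,0,5]])

```text
clock: 6.32
position: [0.5843, 0.2448, 0.2833]
ee_rot: [0.001, 0.986, 0.165, -0.0]
contact_force: [1.4, 0.1, -2.7]
width: 0.0132
gripper_force: 88.1
```

Run:
```python
from h import *
go([.587,.243,.205],19)
T=manip.get_state()['position']
for n in('side','top','wrist'):
    d=grab(n);P=cloud(d);np.savez(n+'3.npz',**d);save(d,n+'3.png')
    e=np.array([.9455,.3265,0]);f=np.array([.3265,-.9455,0])
    # tool-aligned coords relative to TCP
    Q=P-T;q=np.stack([Q@e,Q@f,P[...,2]],-1)
    near=(abs(q[...,0])<.045)&(abs(q[...,1])<.035)
    for nm,lo,hi in(('fork',.19,.215),('legs',.22,.255),('bar',.26,.275)):
        b=q[near&(P[...,2]>lo)&(P[...,2]<hi)]
        if len(b)>10:print(n,nm,len(b),np.round(np.percentile(b,[2,50,98],axis=0),4).tolist())
    m=(np.hypot(P[...,0]-.605,P[...,1]-.191)<.03)&(P[...,2]>.137)&(P[...,2]<.165)
    if m.sum()>10:print(n,'head',m.sum(),np.round(np.percentile(P[m],[2,50,98],axis=0),4).tolist())
```

```text
pos [0.5843 0.2448 0.2833] head 18.97 tilt [ 0.     -0.0012] units [0.05  0.062 1.957] turn -0.003 F [ 1.4  0.1 -2.7] w 0.0132 g 88.1 t 6.33
side fork 124 [[-0.0335, -0.0194, 0.1982], [-0.001, 0.0051, 0.2033], [0.0261, 0.0202, 0.2127]]
side legs 85 [[-0.0339, -0.0067, 0.2215], [0.0189, 0.0032, 0.2371], [0.0279, 0.0119, 0.2536]]
side bar 102 [[-0.0331, -0.0043, 0.2605], [-0.0062, 0.0065, 0.2675], [0.026, 0.0116, 0.2746]]
side head 76 [[0.59, 0.1766, 0.1411], [0.6046, 0.1877, 0.1507], [0.6192, 0.2024, 0.1595]]
top fork 165 [[-0.0331, -0.0117, 0.199], [-0.0176, 0.008, 0.2034], [0.0147, 0.0176, 0.2104]]
top legs 33 [[-0.0335, -0.0052, 0.2222], [-0.0309, 0.0055, 0.2397], [-0.0266, 0.0066, 0.2546]]
top bar 82 [[-0.0332, -0.0064, 0.2617], [-0.0244, 0.003, 0.2687], [-0.0083, 0.009, 0.2738]]
top head 179 [[0.5919, 0.1796, 0.1425], [0.605, 0.1925, 0.1543], [0.6198, 0.2087, 0.1598]]
wrist fork 1841 [[-0.0208, -0.0181, 0.2009], [0.0144, -0.0107, 0.2029], [0.0291, 0.017, 0.21]]
wrist legs 363 [[0.0277, -0.0068, 0.2211], [0.029, -0.0003, 0.2397], [0.0293, 0.0063, 0.2544]]
wrist bar 1364 [[0.0127, -0.0079, 0.262], [0.0222, -0.0003, 0.2685], [0.0292, 0.0073, 0.2736]]
wrist head 1361 [[0.5928, 0.1837, 0.1425], [0.6077, 0.1986, 0.1549], [0.6206, 0.211, 0.1573]]
```

View pics/wrist3.png

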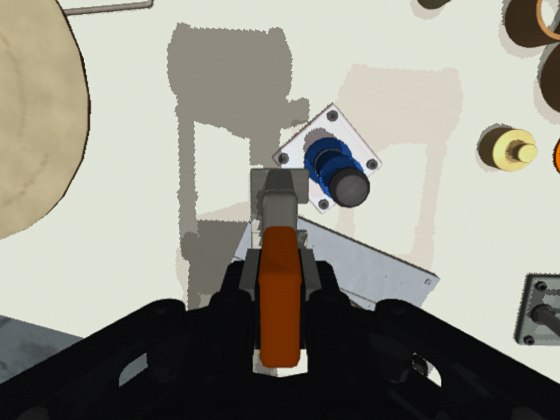

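The wrist view shows the stirrup straight in the fingers, with the fork plate beyond the tab at about (279,187). The rod head is at (349,187), and the foot's bolt heads are at about (332,116), (372,164), (323,203) and (284,158). I'll fix the tester's axis from these.

Run:
```python
from h import *
for n in('wrist','top','side'):
    d=dict(np.load(n+'3.npz'));P=cloud(d)
    c=-d['R'].T@d['t']
    def ray(u,v,z):
        p=cv2.undistortPoints(np.array([[[u,v]]],float),d['K'],d['D'])[0,0];r=d['R'].T@np.array([p[0],p[1],1]);return (c+r*(z-c[2])/r[2])[:2]
    if n=='wrist':
        print('bolts',[np.round(ray(u,v,.013),4).tolist() for u,v in((332,116),(372,164),(323,203),(284,158))], ray(327.75,160,.013))
    for lo in(.150,.154):
        m=(np.hypot(P[...,0]-.605,P[...,1]-.193)<.026)&(P[...,2]>lo)&(P[...,2]<.163)
        m=cv2.morphologyEx(m.astype(np.uint8),cv2.MORPH_OPEN,np.ones((2,2)))>0
        if m.sum()>10:
            b=P[m][:,:2];print(n,lo,len(b),np.median(P[m][:,2]),b.mean(0),cv2.minEnclosingCircle((b*1000).astype(np.float32)))
            vu=np.argwhere(m).mean(0);print('  centroid ray',ray(vu[1],vu[0],.157),vu)
    print(proj(d,[[.605,.191,.158],[.605,.195,.158]]))
```

```text
bolts [[0.653, 0.2084], [0.6188, 0.1474], [0.5589, 0.1832], [0.5934, 0.2425]] [0.60703937 0.19571461]
wrist 0.15 1079 0.1554101913095544 [0.60576726 0.19509743] ((609.8969116210938, 201.43304443359375), 75.92643737792969)
  centroid ray [0.60671145 0.19661233] [189.20667285 350.96941613]
wrist 0.154 807 0.15577774285416054 [0.60571453 0.19526923] ((611.129150390625, 201.18783569335938), 75.52579498291016)
  centroid ray [0.60594057 0.19556309] [190.61462206 351.8983891 ]
[[357.41397816 194.0437802 ]
 [352.38635507 192.33889849]]
top 0.15 144 0.15509205814922916 [0.6036965  0.19191967] ((604.1516723632812, 193.12667846679688), 14.902034759521484)
  centroid ray [0.60349948 0.19117176] [214.375      185.84722222]
top 0.154 80 0.1563545431342131 [0.60352166 0.19262468] ((604.0809326171875, 192.84559631347656), 11.22911548614502)
  centroid ray [0.60347321 0.19243434] [214.4    185.2625]
[[185.80854147 213.64142442]
 [183.95448063 213.68186643]]
side 0.15 37 0.1536440896207473 [0.60766596 0.16703702] ((606.2381591796875, -355.9509582519531), 872.3706665039062)
  centroid ray [0.60778822 0.17968396] [164.78378378 272.16216216]
side 0.154 19 0.1558832329482114 [0.60524794 0.11447841] ((598.7817993164062, -515.4488525390625), 712.7296142578125)
  centroid ray [0.6067305  0.18587555] [163.89473684 271.73684211]
[[271.08586472 162.85833268]
 [271.04899115 162.28393314]]
```

Call:
play_rows(motion=[[0.13,0,0.4,0,5],[0.13,0,1.0,0,5],[0.13,0,1.6,0,5],[0.13,0,1.93,0,5],[0.13,0,1.93,0,5]])

```text
clock: 7.1
position: [0.5886, 0.2474, 0.2044]
ee_rot: [0.0, 0.986, 0.165, -0.001]
contact_force: [-0.1, 0.3, -0.9]
width: 0.0129
gripper_force: 88.2
```

Run:
```python
from h import *
go([.607,.1947,.206],19)
d=grab('side');save(d,'s4.png')
u,v=proj(d,[.6,.2,.14])[0].astype(int)
cv2.imwrite('pics/s4c.png',cv2.resize(d['img'][v-55:v+55,u-65:u+65][...,::-1],None,fx=5,fy=5,interpolation=cv2.INTER_CUBIC))
```

```text
pos [0.5886 0.2474 0.2044] head 19.01 tilt [-0.0028 -0.0009] units [ 0.006  1.396 -0.039] turn 0.001 F [-0.1  0.3 -0.9] w 0.0129 g 88.2 t 7.1
```

View pics/s4c.png

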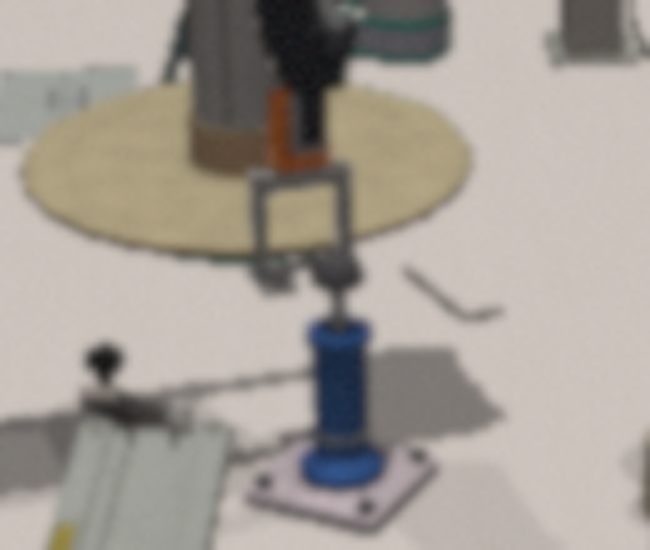

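The crop shows the fork at (300,270), still behind the head at (337,270) and at neck height. Now I slide it onto the neck along the stirrup's -y.

Call:
play_rows(motion=[[0,0.2,0,0,5],[0,0.45,0,0,5],[0,0.7,0,0,5],[0,0.9,0,0,5],[0,0.9,0,0,5]])

```text
clock: 7.78
position: [0.6012, 0.2129, 0.2061]
ee_rot: [0.0, 0.986, 0.165, 0.0]
contact_force: [0.7, 0.3, -1.8]
width: 0.0132
gripper_force: 88.2
```

Call:
play_rows(motion=[[0,0.15,0,0,5],[0,0.3,0,0,5],[0,0.42,0,0,5],[0,0.46,0,0,5],[0,0.46,0,0,5]])

```text
clock: 8.4
position: [0.6069, 0.1963, 0.2061]
ee_rot: [-0.0, 0.986, 0.165, -0.0]
contact_force: [1.0, -0.3, -1.9]
width: 0.013
gripper_force: 88.2
```

Run:
```python
from h import *
go([.607,.1947,.206],19)
d=grab('wrist');save(d,'w5.png');P=cloud(d)
s=grab('side');save(s,'s5.png')
u,v=proj(s,[.605,.19,.15])[0].astype(int)
a=cv2.resize(s['img'][v-40:v+40,u-40:u+40],(400,400),interpolation=cv2.INTER_CUBIC)
u,v=proj(d,[.605,.194,.158])[0].astype(int);print(u,v)
b=cv2.resize(d['img'][max(v-100,0):v+100,max(u-100,0):u+100],(400,400))
cv2.imwrite('pics/c5.png',np.hstack([a,b])[...,::-1])
```

```text
pos [0.6069 0.1963 0.2061] head 19.02 tilt [-0.      0.0001] units [-0.01   0.039  0.002] turn 0.002 F [ 1.  -0.3 -1.9] w 0.013 g 88.2 t 8.4
282 236
```

View pics/c5.png

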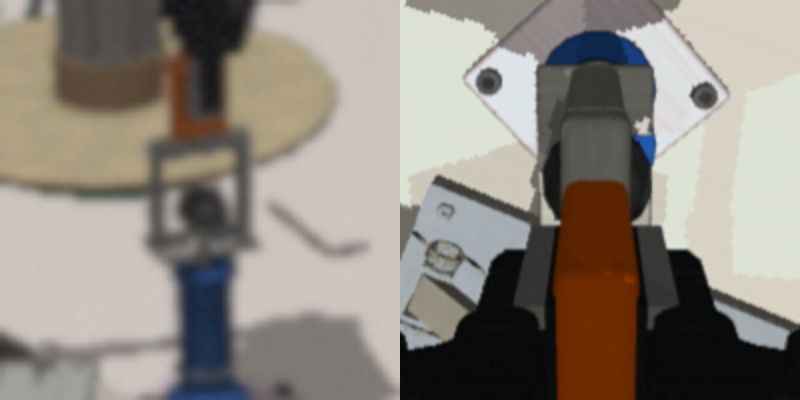

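The side crop shows the head centred in the window with the fork on the neck, and the wrist crop shows it centred across. There is no side force. Drawing the rod up now.

Call:
play_rows(motion=[[0,0,-0.15,0,5],[0,0,-0.35,0,5],[0,0,-0.5,0,5],[0,0,-0.7,0,5],[0,0,-0.9,0,5]], newtons=110)

```text
clock: 9.12
position: [0.6067, 0.1964, 0.2418]
ee_rot: [-0.0, 0.986, 0.165, -0.001]
contact_force: [0.9, -0.2, -9.8]
width: 0.0133
gripper_force: 107.3
```

Call:
play_rows(motion=[[0,0,-0.2,0,5],[0,0,-0.5,0,5],[0,0,-0.8,0,5],[0,0,-0.98,0,5],[0,0,-1.0,0,5]])

```text
clock: 9.75
position: [0.6066, 0.1964, 0.2825]
ee_rot: [-0.0, 0.986, 0.165, -0.0]
contact_force: [0.7, 0.8, -11.9]
width: 0.0126
gripper_force: 107.0
```

Call:
play_rows(motion=[[0,0,0,0,5],[0,0,0,0,5]])

```text
clock: 10.0
position: [0.6066, 0.1964, 0.2816]
ee_rot: [-0.0, 0.986, 0.165, -0.0]
contact_force: [0.4, 1.5, -12.3]
width: 0.0131
gripper_force: 107.0
```

Run:
```python
from h import *
go([.607,.1947,.284],19)
for n in('side','top','wrist'):
    d=grab(n);P=cloud(d);hsv=cv2.cvtColor(d['img'],cv2.COLOR_RGB2HSV)
    m=(np.hypot(P[...,0]-.605,P[...,1]-.194)<.03)
    r=m&((hsv[...,0]<8)|(hsv[...,0]>172))&(hsv[...,1]>130)&(P[...,2]<.2)
    print(n,'red',r.sum(),np.percentile(P[r][:,2],[2,50,98]) if r.sum() else '', [np.argwhere(r)[:,0].min(),np.argwhere(r)[:,0].max(),np.median(np.argwhere(r)[:,1])] if r.sum() else '')
    print(proj(d,[[.605,.19,.110],[.605,.19,.122]]).round(1).tolist())
    if n=='side':
        u,v=proj(d,[.605,.19,.15])[0].astype(int)
        cv2.imwrite('pics/c6.png',cv2.resize(d['img'][v-40:v+40,u-40:u+40],(560,560),interpolation=cv2.INTER_CUBIC)[...,::-1])
```

```text
pos [0.6066 0.1964 0.2816] head 19.03 tilt [-0.0008 -0.0001] units [-0.006  0.043 -0.06 ] turn 0.003 F [  0.4   1.5 -12.3] w 0.0131 g 107.0 t 10.0
side red 1 [0.11564479 0.11564479 0.11564479] [np.int64(176), np.int64(176), np.float64(271.0)]
[[271.4, 177.8], [271.4, 174.2]]
top red 0  
[[191.5, 215.0], [190.2, 214.7]]
wrist red 0  
[[286.1, 187.6], [286.3, 190.8]]
```

View pics/c6.png

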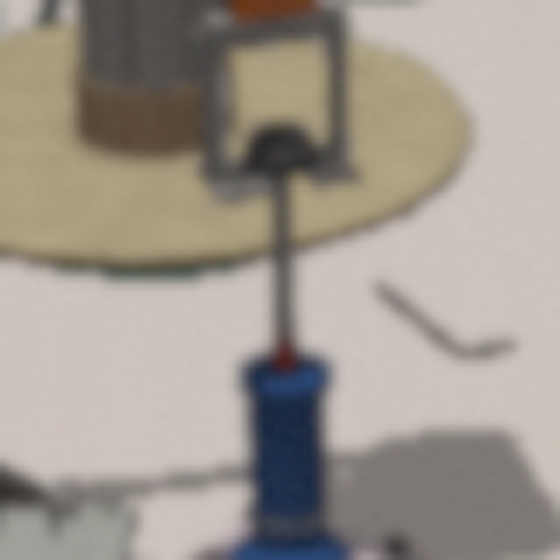

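The crop shows the head resting on the fork at (283,150). The red band is above the collar at about y = 343–370, and its visible height matches the full 12 mm. I'll add a small margin and check against head height.

Call:
play_rows(motion=[[0,0,-0.04,0,5],[0,0,-0.04,0,5],[0,0,-0.04,0,5]])

```text
clock: 10.52
position: [0.6067, 0.1964, 0.2837]
ee_rot: [-0.0, 0.986, 0.165, -0.0]
contact_force: [-0.0, 1.5, -12.6]
width: 0.0128
gripper_force: 107.0
```

Run:
```python
from h import *
go([.607,.1947,.284],19)
T=manip.get_state()['position'];e=np.array([.9455,.3265,0]);f=np.array([.3265,-.9455,0])
for n in('top','wrist','side'):
    d=grab(n);P=cloud(d);Q=P-T
    near=(abs(Q@e)<.034)&(abs(Q@f)<.022)&(P[...,2]>.19)&(P[...,2]<.212)
    g=near&(abs(Q@e)>.017)
    if g.sum()>5:print(n,'fork top z',g.sum(),np.percentile(P[g][:,2],[25,50,75]).round(4))
    m=(np.hypot(P[...,0]-.605,P[...,1]-.194)<.018)&(P[...,2]>.206)&(P[...,2]<.235)
    if m.sum()>5:print(n,'head z',m.sum(),np.percentile(P[m][:,2],[5,50,95]).round(4))
```

```text
pos [0.6067 0.1964 0.2837] head 19.03 tilt [-0.0003  0.    ] units [-0.007  0.043 -0.007] turn 0.003 F [ -0.    1.5 -12.6] w 0.0128 g 107.0 t 10.53
top fork top z 82 [0.2023 0.2037 0.2048]
top head z 118 [0.2087 0.2184 0.2228]
wrist fork top z 912 [0.2026 0.2032 0.2038]
wrist head z 429 [0.2099 0.2151 0.2195]
side fork top z 65 [0.2026 0.2043 0.2057]
side head z 72 [0.2068 0.2164 0.2213]
```

```bash
python3 -c "
from rig import manip
print(manip.sign_off())"
```

```text
the job is handed in; nothing more can be done
None
```

The stirrup is off its hook and gripped, with the rod hanging in its fork, drawn out about 63 mm so the red band is just out. The job is handed in, but no verdict came back.

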